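Close a soil pressure cell evenly

ROBOT

A 7-joint arm with a two-finger parallel gripper is mounted at the origin on the work surface. World frame = base frame: x ahead of the robot, y to its left, z up, the work surface at z = 0. Lengths are in mm, angles in rad, forces in N, time in s.
With the tool pointing down it reaches from about 350 to 900 mm from the base axis. Payload 19.9 kg.
Tool frame: the origin (TCP) lies between the finger pads; the fingertips stand 8 mm ahead of it and the grasp point (between the pads) lies 11 mm behind it; z points along the fingers, y is the direction in which the jaws open and shut (so a half turn about z gives the same grasp; the last joint's range is limited). The gripper opens to 85 mm and grips with 20 to 120 N. Pads are 22 mm wide; open, the fingers measure 114 mm over their backs; the gripper's body (76 mm by 85 mm) begins 54 mm behind the grasp point. The pads swing forward as they close: fully open they stand 13 mm farther back than shut.
Start: joints at [1.139, 0.417, -0.01, 1.614, 0.005, 1.111, -0.053], TCP at [237.496, -578.098, 239.26] pointing down, gripper open.
Joint ranges: [-2.81, 2.81], [-0.39, 2.02], [-1.27, 1.25], [0.06, 2.57], [-1.19, 4.33], [0.19, 2], [-2.82, 2.82]. Speed limits (rad/s): [1.89, 1.89, 2.39, 2.39, 3.01, 3.01, 3.01].

INTERFACE

Orientations are given as a unit quaternion [x, y, z, w].
In Python, from station import status, vision, env gives the robot as it stands. The module is installed in compiled form; this text tells all that it offers.
- The arm moves only by the shell command python3 -m crank 'ROWS' [OPENING] [FORCE]. ROWS is text: rows parted by semicolons, each of 4 numbers parted by spaces: the shift along the tool's x, y, z in mm, then the turn about the tool's z in degrees. A call has 1 to 12 rows; each row shifts and turns the pose as measured when the row begins, along the tool's axes as they then stand; what a row does not reach is not made up. A row lasts 1/10 s, in which the tool goes at most 50 mm and 8.59 degrees, less where a joint would pass 70% of its speed; a pose out of reach is approached as far as the arm can. A call with a gripper value outside its range is refused whole. OPENING is the closure, from 0 (fully open) to 1 (shut), set as the call begins (- or left out, the last holds). The fingers move at their own pace and stop on an object; FORCE is the grip in N (left out, the last holds). Time passes only in rows, so rows that do not move let the fingers close. It gives the time, the measured TCP pose, the force and the opening at its end, in the units of the state.
- status.observe(): the state, without advancing time (a new reading comes with each control period).
- vision.get_image(name): name is "scene" or "top" or "wrist"; returns a dict with "frame" (480x640x3 uint8, red, green, blue), "vfov" (degrees; the focal length in pixels is half the picture's height over the tangent of half this angle, whatever the lens; pixels are square), "cx", "cy" (the principal point, pixels), "origin" and "orientation" of the camera in the world. Camera axes: x right, y down, z forward; pixel columns grow to the right and rows downward; lengths in mm; the calibration is good to about 2 mm. A picture is of the moment at which its call begins. There is no depth.
- env.job_done(): hands the job in, once; it reports no verdict.
The state is a dict: "time": time; "joint_pos": joint angles; "dq": joint speeds; "tau": joint torques, N m; "eef_pos": TCP position; "eef_rot": TCP orientation; "ft_force": force on the tool from outside, world axes, zero at the start; "ft_torque": the same for the moment, N m; "gripper_width": finger opening in mm.
Only numpy, scipy, OpenCV 4.12 (cv2) and the standard library are available. Lean on these libraries where they do the work, as an engineer would, in place of code of your own. Each camera call takes 0.05 s, during which the arm holds its last target.

TASK

Tighten the four black hand nuts on the steel soil pressure cell clockwise, about half a turn each, until each one comes tight, so that the cover plate is drawn down evenly. Work in cross order: finish one nut, then the one diagonally opposite, then the other two. Stop as soon as you feel a nut come tight, since forcing it further strains its stud, and leave the other things on the bench alone.

Things in the scene. Friction and masses are not known exactly. Their poses are not given: they have to be found in the camera images.
- cell: Steel soil pressure cell fixed to the bench: square foot 150 mm, drum 124 mm diameter, square flange 156 mm with its top at 90 mm. A short brass outlet pipe sticks out on its -x side at 34 mm height. Origin: centre of its underside, on the bench. z up; x and y square to its sides.
- cover: Loose square aluminium cover plate 156 x 156 x 8 mm on rubber pads over the flange, held sideways by the four studs through its corner holes; a disc and a brass knob of 18 mm diameter, up to 25 mm above the underside, at its middle. Origin: centre of its underside, about 96 mm above the cell's origin at the start and 93 mm when it is drawn down. z up.
- nut_a: Black bar-shaped hand nut on the stud at +55, +55 mm in the cell's x, y; diagonally opposite nut_c. Bar 46 mm long (own x), 12 mm thick (own y), 36 mm tall, over a steel hub and washer of 26 mm diameter, 5 mm thick together. Origin: on the stud's axis, 1 mm below the bar's underside. z up. The four nuts are alike but start at random bar directions.
- nut_b: Black bar-shaped hand nut on the stud at -55, +55 mm in the cell's x, y; diagonally opposite nut_d. All nuts: clockwise from above tightens and lowers, 8 mm a full turn. Each must turn 2.4 to 3.3 rad (about a half turn; differs for each nut, cannot be seen) until its hub stops hard: it is tight. Its origin is then about 106 mm above the cell's.
- nut_c: Black bar-shaped hand nut on the stud at -55, -55 mm in the cell's x, y; diagonally opposite nut_a. All nuts: turning takes a steady 0.14 Nm; at the stop the moment climbs about 2.5 Nm per rad as the bar twists on its hub. On release the bar springs back, the hub stays.
- nut_d: Black bar-shaped hand nut on the stud at +55, -55 mm in the cell's x, y; diagonally opposite nut_b. All nuts: tight is anything within 0.1 rad of the stop. A moment over 0.5 Nm (bar twisted 0.2 rad on its hub) strains the stud.
- hub_a: Flat dark steel six-sided hub under the bar of nut_a, 24 mm across, 3 mm high; the bar sits on it through a torsion spring of 2.5 Nm per rad. Origin on the stud's axis, at the hub's underside, 3 mm below the nut's; its x lies along the bar when the bar is not twisted. z up.
- hub_b: Flat dark steel six-sided hub under the bar of nut_b, 24 mm across, 3 mm high; the bar sits on it through a torsion spring of 2.5 Nm per rad. Origin on the stud's axis, at the hub's underside, 3 mm below the nut's; its x lies along the bar when the bar is not twisted. z up.
- hub_c: Flat dark steel six-sided hub under the bar of nut_c, 24 mm across, 3 mm high; the bar sits on it through a torsion spring of 2.5 Nm per rad. Origin on the stud's axis, at the hub's underside, 3 mm below the nut's; its x lies along the bar when the bar is not twisted. z up.
- hub_d: Flat dark steel six-sided hub under the bar of nut_d, 24 mm across, 3 mm high; the bar sits on it through a torsion spring of 2.5 Nm per rad. Origin on the stud's axis, at the hub's underside, 3 mm below the nut's; its x lies along the bar when the bar is not twisted. z up.
- beaker_small: Bystander: glass beaker 60 mm diameter, 55 mm tall. Origin: centre of underside.
- sample_cup: Bystander: white plastic cup 68 mm diameter, 62 mm tall. Origin: centre of underside.
- spatula: Bystander: spatula 170 mm long lying flat along its x. Origin: underside.
- dish: Bystander: glass dish 84 mm diameter, 22 mm tall. Origin: centre of underside.
- stopper: Bystander: black rubber stopper 38 mm diameter, 32 mm tall. Origin: centre of underside.
- vial: Bystander: small amber jar 44 mm diameter, 60 mm tall. Origin: centre of underside.

How it is judged:
By the outcome, as a careful person would: the job done as asked, in the order asked, and still so for the second after the job is handed in, with the robot touching nothing.
It also fails if it takes over 72 s, if anything falls off the work surface, if the arm or the gripper's body presses on something with over 40 N, if the wrist force passes 120 N, or if a joint passes its speed limit or range.

## Working session

There is one attempt and no reset: what is moved stays moved. The work goes in short steps, Python scripts to look and compute and a shell command to move; the robot and the scene stay as the last step left them, time stands still between calls to the robot, and variables do not carry over. Pictures are saved under pics/ and viewed, and the job is handed in when it is done.

```bash
mkdir -p pics; cat > h.py <<'E'
import numpy as np, cv2
from scipy.spatial.transform import Rotation as R
from station import status, vision, env
def snap(name,fn):
    im=vision.get_image(name); cv2.imwrite('pics/'+fn,im['frame'][:,:,::-1]); 
    np.savez('pics/'+fn[:-4]+'.npz',**{k:np.array(v) for k,v in im.items()})
    return im
def load(fn):
    d=np.load('pics/'+fn+'.npz'); return {k:d[k] for k in d}
def ray(im,u,v):
    f=240/np.tan(np.radians(float(im['vfov']))/2)
    d=np.array([(u-im['cx'])/f,(v-im['cy'])/f,1.])
    return np.array(im['origin'],float), R.from_quat(im['orientation']).apply(d)
def onplane(im,u,v,z):
    o,d=ray(im,u,v); return o+d*(z-o[2])/d[2]
def proj(im,p):
    f=240/np.tan(np.radians(float(im['vfov']))/2)
    c=R.from_quat(im['orientation']).inv().apply(np.array(p,float)-im['origin'])
    return float(im['cx'])+f*c[0]/c[2], float(im['cy'])+f*c[1]/c[2]
E
python3 - <<'E'
from h import *
s=status.observe(); print(s)
for n in ['scene','top','wrist']:
    im=snap(n,n+'0.png'); print(n,im['vfov'],im['cx'],im['cy'],im['origin'],im['orientation'])
E
```

```text
{'time': 0.0, 'joint_pos': array([ 1.1395058 ,  0.4179735 , -0.01032625,  1.61417103,  0.00473227,
        1.11069194, -0.05299338]), 'dq': array([ 0.00061795,  0.00059991,  0.00048807, -0.00089541,  0.00109829,
       -0.0004088 ,  0.00023763]), 'tau': array([ 1.87695565e-03, -8.64444280e+01,  6.79835044e-01, -4.34890258e+01,
        1.91574177e-02,  7.52611784e-03,  1.74318716e-04]), 'eef_pos': array([ 237.3650985 , -577.81012455,  238.66177779]), 'eef_rot': array([ 9.81062890e-01,  1.93688497e-01, -1.71997404e-04, -5.85539143e-04]), 'ft_force': array([ 0.76467739, -0.49528832, -0.50905119]), 'ft_torque': array([0.02883372, 0.01571592, 0.03739968]), 'gripper_width': 85.53493874671702}
scene 52.025028120776554 315.99321757368136 233.0309384841038 [918.06908101 485.01664993 532.8261083 ] [ 0.26148406  0.85521479 -0.42529846 -0.13912213]
top 49.614545869165106 323.71180852108085 242.59184411023483 [524.48896129  42.07693332 816.46909848] [ 0.71480369 -0.69799478  0.03518008 -0.02492676]
wrist 59.13421221384332 325.76354637910157 241.14522215383644 [ 305.40053267 -550.48793181  373.44534987] [ 0.82196146 -0.55061548 -0.08204662  0.12029258]
```

View pics/scene0.png

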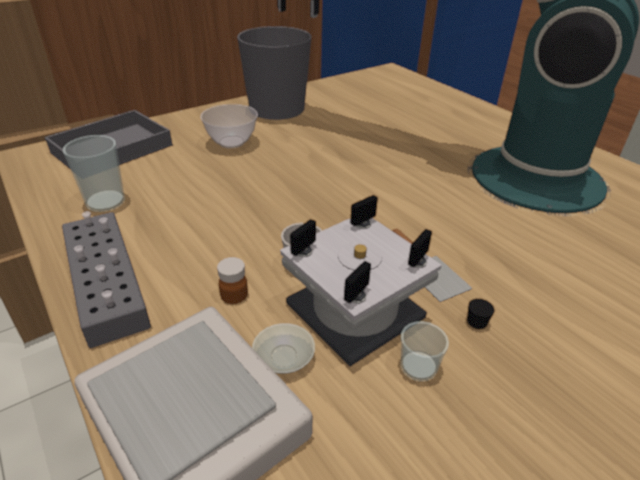

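View pics/top0.png

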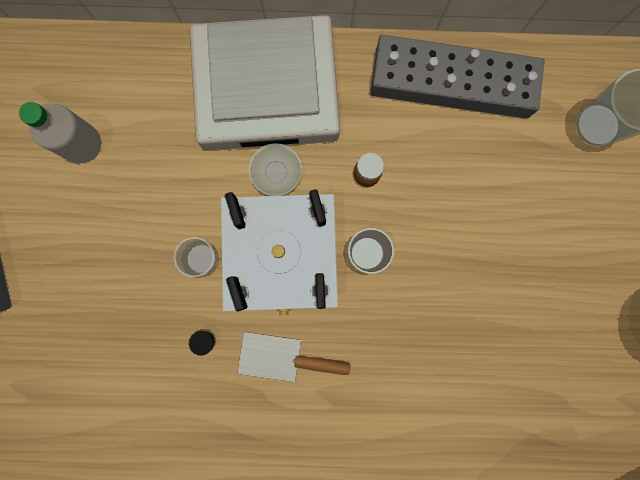

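View pics/wrist0.png

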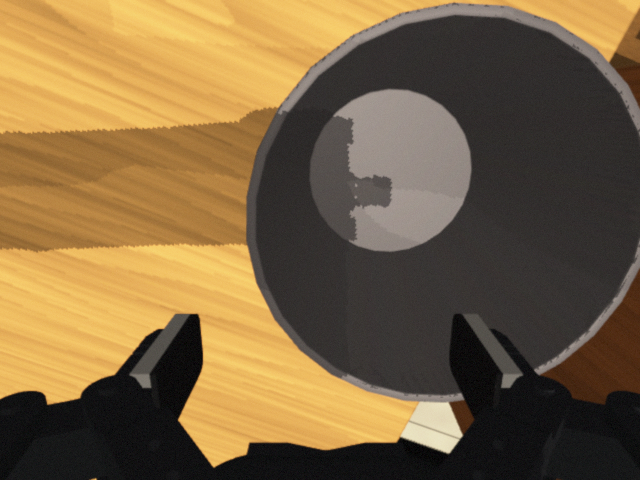

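The top view shows the cell near (280,252). The brass pipe is at (284,312), on its -x side. The bars are at a (235,210) or similar, and the bystanders stand close around the cell. Next I measure.

```bash
python3 - <<'E'
from h import *
im=load('top0'); fr=im['frame']
sub=fr[180:325,205:355].astype(int)
# bars: dark
dark=(fr.max(2)<60).astype(np.uint8)
n,l,st,c=cv2.connectedComponentsWithStats(dark)
for i in range(1,n):
    if st[i,4]>100 and 200<c[i][0]<350 and 180<c[i][1]<320:
        pts=np.argwhere(l==i)[:,::-1].astype(np.float32)
        print('bar',st[i],c[i],cv2.minAreaRect(pts))
# cover: light greyish, low saturation
mx=fr.max(2).astype(int);mn=fr.min(2).astype(int)
m=((mx-mn<40)&(mx>140)).astype(np.uint8)
m=cv2.morphologyEx(m,cv2.MORPH_OPEN,np.ones((9,9)))
n,l,st,c=cv2.connectedComponentsWithStats(m)
i=l[240,300]; print(st[i],c[i])
h=cv2.convexHull(np.argwhere(l==i)[:,::-1].astype(np.int32)); r=cv2.minAreaRect(h); print(r)
b=cv2.boxPoints(r)
for p in b: print(p,onplane(im,*p,104))
print('centre',onplane(im,*r[0],104))
# knob
hsv=cv2.cvtColor(fr,cv2.COLOR_RGB2HSV)
k=(hsv[:,:,1]>110)&(mx>100); k[:235]=0;k[270:]=0;k[:,:265]=0;k[:,295:]=0
p=np.argwhere(k).mean(0); print('knob',p,onplane(im,p[1],p[0],121))
big=cv2.resize(fr[180:325,205:355],None,fx=4,fy=4,interpolation=cv2.INTER_CUBIC); cv2.imwrite('pics/crop0.png',big[:,:,::-1])
E
```

```text
bar [310 190  16  36 349] [317.05730659 207.89111748] ((316.3113098144531, 207.83961486816406), (36.125823974609375, 11.950366973876953), 74.05460357666016)
bar [225 193  20  36 381] [234.80577428 210.37532808] ((234.75001525878906, 210.25), (37.631107330322266, 11.384201049804688), 71.56505584716797)
bar [314 274  12  35 309] [319.66019417 290.73786408] ((319.1188049316406, 290.9943542480469), (34.246910095214844, 10.321638107299805), 87.27368927001953)
bar [227 277  20  34 401] [236.35660848 293.22942643] ((236.5225372314453, 292.8564453125), (34.78179168701172, 12.171460151672363), 72.34988403320312)
[  222   194   115   116 10069] [278.98937332 251.38057404]
((278.274169921875, 251.22421264648438), (114.80291748046875, 114.06998443603516), 88.09085083007812)
[219.35852 195.75471] [646.82808817 178.29856653 104.        ]
[333.36517 191.95451] [656.24849857  20.66539082 104.        ]
[337.18982 306.69373] [498.09404146  12.03683585 104.        ]
[223.18317 310.4939 ] [489.47689604 166.80044929 104.        ]
centre [571.91804146  94.56067339 104.        ]
knob [250.8442623  277.97540984] [571.28698462  93.72392063 121.        ]
```

View pics/crop0.png

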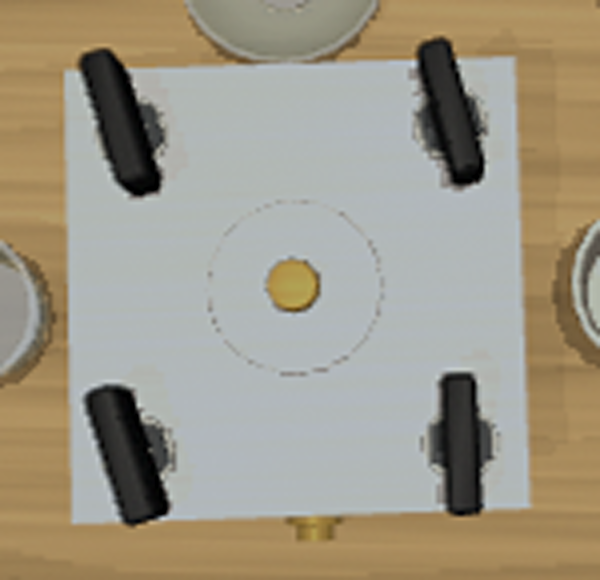

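```bash
python3 - <<'E'
from h import *
im=load('top0')
C=np.array([571.5,94]); yaw=np.arctan2(8.9,158.0); c,s=np.cos(yaw),np.sin(yaw)
print('yaw',np.degrees(yaw), np.degrees(np.arctan2(646.8-489.5,0.1)), np.degrees(np.arctan2(178.3-166.8,646.8-489.5)))
px={'a':(234.75,210.25,37.6,71.57),'b':(236.5,292.9,34.8,72.35),'c':(319.1,291,34.2,87.27),'d':(316.3,207.8,36.1,74.05)}
st={'a':(55,55),'b':(-55,55),'c':(-55,-55),'d':(55,-55)}
e=status.observe(); T=R.from_quat(e['eef_rot'])
print('tool x,y,z in world',T.as_matrix().round(3).T.tolist())
for k in 'abcd':
    x,y=st[k]; w=C+[c*x-s*y,s*x+c*y]
    u,v,L,a=px[k]; d=np.array([np.cos(np.radians(a)),np.sin(np.radians(a))])*15
    p1=onplane(im,u-d[0],v-d[1],129);p2=onplane(im,u+d[0],v+d[1],129);q=p1-p2
    print(k,'stud',w.round(1),'bar seen',((p1+p2)/2).round(1),'dir',np.degrees(np.arctan2(q[1],q[0])).round(1))
E
```

```text
yaw 3.2240134736245536 89.96357547883383 4.181381421429815
tool x,y,z in world [[0.925, 0.38, -0.0], [0.38, -0.925, -0.001], [-0.0, 0.001, -1.0]]
a stud [623.3 152. ] bar seen [623.6 152.3 129. ] dir 20.3
b stud [513.5 145.8] bar seen [514.1 145.9 129. ] dir 19.7
c stud [519.7  36. ] bar seen [519.1  37.4 129. ] dir 4.1
d stud [629.5  42.2] bar seen [629.7  43.8 129. ] dir 17.2
```

```bash
python3 -m crank '0 0 -40 0; 35 -29 0 0; 35 -29 0 0; 35 -29 0 0; 35 -29 0 0; 35 -29 0 0; 35 -29 0 0; 35 -29 0 0; 35 -29 0 0; 35 -29 0 0; 35 -29 0 0; 35 -29 0 0' 0.6 40; cat >> h.py <<'E'
def where(tx,ty,bar):
    s=status.observe(); M=R.from_quat(s['eef_rot']).as_matrix(); p=s['eef_pos']
    d=M.T@np.array([tx-p[0],ty-p[1],0]); 
    a=np.degrees(np.arctan2(M[1,0],M[0,0]))
    print('t',round(s['time'],2),'p',p.round(1),'ang',round(a,1),'shift tool xy',d[:2].round(1),'turn to bar',[round(a-bar-k*180,1) for k in(-1,0,1)],'q',s['joint_pos'].round(2),'w',round(s['gripper_width'],1),'F',s['ft_force'].round(1),'Tq',s['ft_torque'].round(3), 'tilt',M[:,2].round(4))
E
python3 -c "
from h import *
where(623.4,152,20.3)"
```

```text
time: 1.35
eef_pos: [476.6, -124.5, 278.7]
eef_rot: [0.982, 0.189, -0.001, -0.001]
ft_force: [0.8, 0.2, 0.6]
gripper_width: 34.1
t 1.35 p [ 476.6 -124.5  278.7] ang 21.7 shift tool xy [ 238.8 -202.5] turn to bar [np.float64(181.4), np.float64(1.4), np.float64(-178.6)] q [ 0.51  0.16 -0.36  1.88  0.06  1.12 -1.06] w 34.1 F [0.8 0.2 0.6] Tq [-0.022 -0.071  0.04 ] tilt [-2.6e-03  6.0e-04 -1.0e+00]
```

```bash
python3 -m crank '35 -29 0 0; 35 -29 0 0; 35 -29 0 0; 35 -29 0 0; 35 -29 0 0; 35 -29 0 0; 25 -23 0 0; 0 0 0 -8.5; 0 0 0 -8.5; 0 0 0 -8.5; 0 0 0 -8.5; 0 0 0 -8.5'
python3 -c "
from h import *
where(623.4,152,20.3)"
```

```text
time: 2.55
eef_pos: [625.7, 166.0, 275.0]
eef_rot: [0.844, 0.537, -0.002, -0.003]
ft_force: [0.1, -0.2, -0.8]
gripper_width: 34.1
t 2.55 p [625.7 166.  275. ] ang 64.9 shift tool xy [-13.6   3.9] turn to bar [np.float64(224.6), np.float64(44.6), np.float64(-135.4)] q [ 0.14  0.5  -0.63  1.49  0.3   1.25 -0.97] w 34.1 F [ 0.1 -0.2 -0.8] Tq [-0.035  0.    -0.008] tilt [-0.0071  0.0025 -1.    ]
```

```bash
python3 -m crank '-13 4 0 -8.5; 0 0 0 -8.5; 0 0 0 -8.5; 0 0 0 -8.5; 0 0 0 -8.5; 0 0 5 -8.5; 0 0 10 -8.5; 0 0 10 -8.5; 0 0 10 -8.5; 0 0 10 -8.5; 0 0 10 -8.5; 0 0 10 -8.5'
python3 -m crank '0 0 10 -8.5; 0 0 0 -8.5; 0 0 0 -8.5; 0 0 0 -7; 0 0 0 0'
python3 -c "
from h import *
where(623.4,152,20.3)
snap('wrist','w1.png'); snap('top','t1.png')"
```

```text
time: 3.75
eef_pos: [622.6, 150.7, 206.0]
eef_rot: [0.104, 0.995, 0.0, -0.005]
ft_force: [0.2, 0.5, -0.8]
gripper_width: 34.2
time: 4.25
eef_pos: [621.6, 149.3, 192.2]
eef_rot: [-0.185, 0.983, 0.002, -0.007]
ft_force: [-0.5, 0.6, -0.3]
gripper_width: 34.2
t 4.25 p [621.6 149.3 192.2] ang -158.7 shift tool xy [-2.7  1.9] turn to bar [np.float64(1.0), np.float64(-179.0), np.float64(-359.0)] q [ 0.42  0.75 -1.09  1.58  0.68  1.25  1.16] w 34.2 F [-0.5  0.6 -0.3] Tq [-0.028 -0.026  0.054] tilt [-1.430e-02  8.000e-04 -9.999e-01]
```

View pics/w1.png

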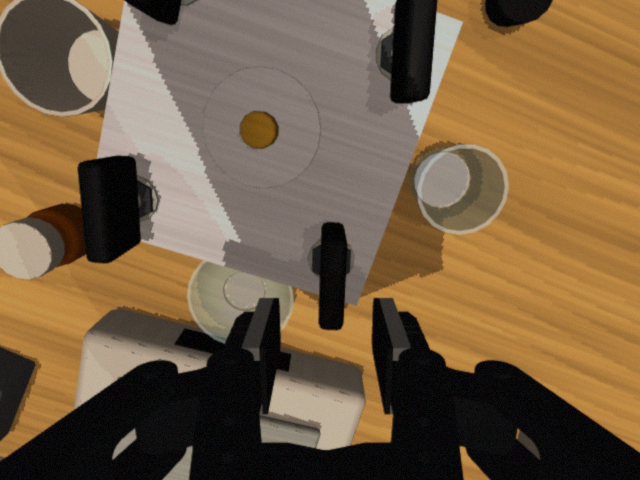

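View pics/t1.png

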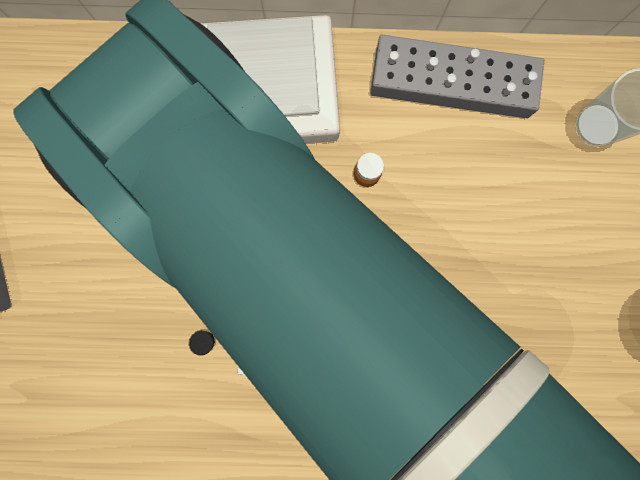

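The wrist view shows bar a upright at (333,275), between the pads at columns 272 and 380, so it is aligned. I descend and grip.

```bash
python3 -m crank '-3 2 0 1; 0 0 20 0; 0 0 20 0; 0 0 10 0; 0 0 0 0'
python3 -c "
from h import *
where(623.4,152,20.3);print(status.observe()['tau'].round(3))
snap('wrist','w2.png')"
```

```text
time: 4.85
eef_pos: [623.6, 153.1, 140.6]
eef_rot: [-0.166, 0.986, 0.001, -0.006]
ft_force: [-0.4, -0.1, 0.1]
gripper_width: 34.2
t 4.85 p [623.6 153.1 140.6] ang -160.9 shift tool xy [ 0.6 -1. ] turn to bar [np.float64(-1.2), np.float64(-181.2), np.float64(-361.2)] q [ 0.39  0.8  -1.03  1.62  0.73  1.17  1.09] w 34.2 F [-0.4 -0.1  0.1] Tq [-0.02   0.039  0.056] tilt [-1.250e-02 -3.000e-04 -9.999e-01]
[ -0.46  -92.271 -28.759 -32.415   0.271  -0.461  -0.232]
```

View pics/w2.png

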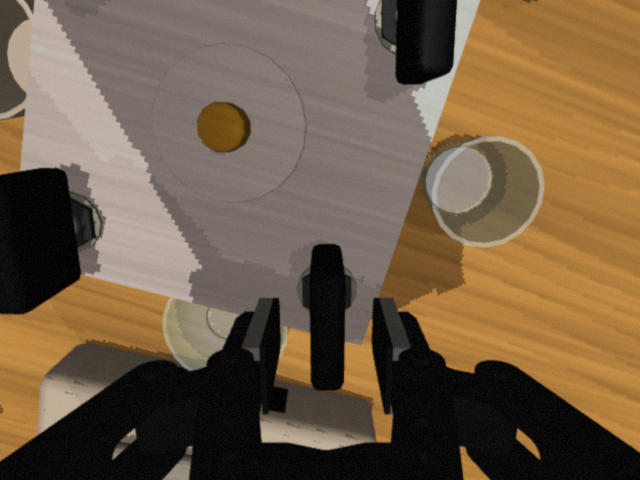

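Bar a is centred between the pads at (326,315).

```bash
python3 -m crank '0 -0.5 10 -1; 0 0 9 0; 0 0 0 0'
python3 -c "
from h import *
where(623.4,152,20.3);print(status.observe()['tau'].round(3))"
python3 -m crank '0 0 0 0; 0 0 0 0; 0 0 0 0; 0 0 0 0' 1 80
python3 -c "
from h import *
where(623.4,152,20.3);print(status.observe()['tau'].round(3))"
```

```text
time: 5.2
eef_pos: [624.3, 153.0, 121.9]
eef_rot: [-0.175, 0.985, 0.001, -0.005]
ft_force: [0.1, 0.3, -0.4]
gripper_width: 33.7
t 5.2 p [624.3 153.  121.9] ang -159.8 shift tool xy [ 1.2 -0.6] turn to bar [np.float64(-0.1), np.float64(-180.1), np.float64(-360.1)] q [ 0.38  0.82 -1.02  1.63  0.75  1.14  1.09] w 33.7 F [ 0.1  0.3 -0.4] Tq [-0.061 -0.042 -0.023] tilt [-1.040e-02  4.000e-04 -9.999e-01]
[ -0.404 -94.005 -29.519 -31.891   0.224  -0.328  -0.112]
time: 5.6
eef_pos: [624.1, 153.5, 122.4]
eef_rot: [-0.175, 0.984, 0.001, -0.005]
ft_force: [-0.9, 1.4, -3.5]
gripper_width: 10.7
t 5.6 p [624.1 153.5 122.4] ang -159.8 shift tool xy [ 1.2 -1.2] turn to bar [np.float64(-0.1), np.float64(-180.1), np.float64(-360.1)] q [ 0.38  0.82 -1.02  1.63  0.75  1.14  1.09] w 10.7 F [-0.9  1.4 -3.5] Tq [ 0.032 -0.043  0.011] tilt [-0.0106  0.0011 -0.9999]
[ 5.5000e-01 -9.5758e+01 -3.0103e+01 -3.2966e+01  7.4000e-02  2.3900e-01
  3.1000e-02]
```

```bash
python3 -m crank '0 0 0.2 4; 0 0 0.2 8; 0 0 0.2 8; 0 0 0.2 8; 0 0 0.2 8; 0 0 0.2 8'
python3 -c "
from h import *
where(623.4,152,20.3);print(status.observe()['tau'].round(3))"
```

```text
time: 6.2
eef_pos: [624.1, 152.4, 121.4]
eef_rot: [0.219, 0.976, -0.001, -0.005]
ft_force: [-2.0, -0.4, -2.0]
gripper_width: 11.0
t 6.2 p [624.1 152.4 121.4] ang 154.7 shift tool xy [ 0.4 -0.7] turn to bar [np.float64(314.4), np.float64(134.4), np.float64(-45.6)] q [ 0.3   0.75 -0.86  1.63  0.62  1.07  0.38] w 11.0 F [-2.  -0.4 -2. ] Tq [-0.066  0.276  0.15 ] tilt [-1.100e-02  4.000e-04 -9.999e-01]
[ 2.4490e+00 -9.3877e+01 -2.6595e+01 -3.5907e+01  8.4600e-01  2.7000e-02
  4.1080e+00]
```

```bash
python3 -m crank '0 0 0.2 8; 0 0 0.2 8; 0 0 0.2 8; 0 0 0.2 8; 0 0 0.2 8; 0 0 0.2 8; 0 0 0.2 8; 0 0 0.2 8; 0 0 0.2 8; 0 0 0.2 8; 0 0 0 0'
python3 -c "
from h import *
where(623.4,152,20.3);print(status.observe()['tau'].round(3))"
```

```text
time: 7.3
eef_pos: [622.1, 151.8, 119.7]
eef_rot: [0.813, 0.582, -0.006, -0.003]
ft_force: [-0.5, -1.0, -3.7]
gripper_width: 10.9
t 7.3 p [622.1 151.8 119.7] ang 71.2 shift tool xy [0.6 1.2] turn to bar [np.float64(230.9), np.float64(50.9), np.float64(-129.1)] q [ 0.1   0.64 -0.54  1.64  0.38  0.98 -0.9 ] w 10.9 F [-0.5 -1.  -3.7] Tq [-0.014 -0.319  0.098] tilt [-0.0133 -0.0016 -0.9999]
[ -1.    -97.885 -13.458 -38.124  -0.897   0.156  -3.788]
```

```bash
cat >> h.py <<'E'
def feel(n=3,a0=0):
    T=[];F=[]
    for i in range(n+1):
        s=status.observe(); T.append(s['ft_torque']);F.append(s['ft_force'])
        if i<n: vision.get_image('wrist')
    M=R.from_quat(s['eef_rot']).as_matrix(); a=np.degrees(np.arctan2(M[1,0],M[0,0]))
    print('t',round(s['time'],2),'turned',round((a0-a)%360,1),'Tz',np.round(np.array(T)[:,2],3),'mean',np.mean(T,0).round(3),'F',np.mean(F,0).round(1),'p',s['eef_pos'].round(1))
E
python3 -m crank '0 0 0.2 7; 0 0 0 0'
python3 -c "
from h import *
feel(3,-159.8)"
```

```text
time: 7.5
eef_pos: [622.0, 151.9, 119.5]
eef_rot: [0.846, 0.534, -0.006, -0.003]
ft_force: [-0.6, 0.0, -2.8]
gripper_width: 10.9
t 7.65 turned 135.5 Tz [0.099 0.108 0.159 0.088] mean [ 0.018 -0.032  0.114] F [-1.1 -0.2 -2.5] p [622.  151.9 119.5]
```

```bash
python3 -m crank '0 0 0.1 4; 0 0 0 0'
python3 -c "
from h import *
feel(2,-159.8)"
```

```text
time: 7.85
eef_pos: [621.9, 151.9, 119.4]
eef_rot: [0.861, 0.508, -0.006, -0.003]
ft_force: [-1.1, -0.2, -0.5]
gripper_width: 10.8
t 7.95 turned 139.0 Tz [0.144 0.172 0.144] mean [0.017 0.1   0.153] F [-1.4 -0.4 -0.9] p [622.  151.9 119.4]
```

```bash
python3 -m crank '0 0 0.1 4; 0 0 0 0'
python3 -c "
from h import *
feel(2,-159.8)"
```

```text
time: 8.15
eef_pos: [621.9, 152.0, 119.3]
eef_rot: [0.877, 0.48, -0.006, -0.003]
ft_force: [-0.5, -1.3, -1.0]
gripper_width: 10.9
t 8.25 turned 142.7 Tz [0.144 0.116 0.131] mean [0.027 0.155 0.131] F [-1.5 -0.3 -0.9] p [621.9 152.  119.3]
```

```bash
python3 -m crank '0 0 0.1 4; 0 0 0 0'
python3 -c "
from h import *
feel(2,-159.8)"
```

```text
time: 8.45
eef_pos: [621.8, 152.0, 119.2]
eef_rot: [0.892, 0.452, -0.007, -0.003]
ft_force: [-1.8, -0.0, -0.2]
gripper_width: 10.6
t 8.55 turned 146.3 Tz [0.106 0.141 0.127] mean [0.015 0.233 0.125] F [-1.8 -0.4 -0.3] p [621.8 152.1 119.2]
```

```bash
python3 -m crank '0 0 0.1 4; 0 0 0 0'
python3 -c "
from h import *
feel(2,-159.8)"
```

```text
time: 8.75
eef_pos: [621.7, 152.1, 119.1]
eef_rot: [0.906, 0.423, -0.007, -0.003]
ft_force: [-1.8, -0.2, -0.6]
gripper_width: 11.1
t 8.85 turned 150.0 Tz [0.146 0.137 0.135] mean [-0.001  0.248  0.139] F [-2.  -0.7  0.1] p [621.7 152.1 119.1]
```

```bash
python3 -m crank '0 0 0.05 4; 0 0 0 0'
python3 -c "
from h import *
feel(2,-159.8)"
```

```text
time: 9.05
eef_pos: [621.7, 152.2, 119.0]
eef_rot: [0.919, 0.394, -0.007, -0.003]
ft_force: [-1.6, -0.5, 0.1]
gripper_width: 10.8
t 9.15 turned 153.6 Tz [0.136 0.158 0.133] mean [0.035 0.276 0.142] F [-1.8 -0.5 -0.2] p [621.7 152.2 119. ]
```

```bash
python3 -m crank '0 0 0.05 4; 0 0 0 0'
python3 -c "
from h import *
feel(2,-159.8)"
```

```text
time: 9.35
eef_pos: [621.6, 152.2, 118.9]
eef_rot: [0.931, 0.365, -0.007, -0.003]
ft_force: [-3.3, -1.4, -0.9]
gripper_width: 11.0
t 9.45 turned 157.3 Tz [0.141 0.136 0.142] mean [0.022 0.307 0.14 ] F [-3.3 -0.7 -0.4] p [621.6 152.2 118.9]
```

```bash
python3 -m crank '0 0 0.05 4; 0 0 0 0'
python3 -c "
from h import *
feel(2,-159.8)"
```

```text
time: 9.65
eef_pos: [621.5, 152.3, 118.8]
eef_rot: [0.942, 0.335, -0.007, -0.002]
ft_force: [-3.0, -0.7, -0.4]
gripper_width: 10.9
t 9.75 turned 161.0 Tz [0.121 0.059 0.149] mean [0.076 0.32  0.11 ] F [-3.  -0.6 -0. ] p [621.6 152.3 118.8]
```

```bash
python3 -m crank '0 0 0.05 4; 0 0 0 0'
python3 -c "
from h import *
feel(2,-159.8)"
```

```text
time: 9.95
eef_pos: [621.5, 152.4, 118.8]
eef_rot: [0.952, 0.304, -0.007, -0.002]
ft_force: [-2.0, -1.1, -0.2]
gripper_width: 11.0
t 10.05 turned 164.6 Tz [0.145 0.088 0.166] mean [0.068 0.347 0.133] F [-2.7 -0.3  0.2] p [621.5 152.4 118.8]
```

```bash
python3 -m crank '0 0 0.05 4; 0 0 0 0'
python3 -c "
from h import *
feel(2,-159.8)"
```

```text
time: 10.25
eef_pos: [621.5, 152.5, 118.7]
eef_rot: [0.962, 0.274, -0.007, -0.002]
ft_force: [-3.9, 0.7, -0.5]
gripper_width: 10.7
t 10.35 turned 168.3 Tz [0.139 0.128 0.144] mean [0.099 0.352 0.137] F [-3.6  0.2 -0. ] p [621.5 152.5 118.7]
```

```bash
python3 -m crank '0 0 0.1 4; 0 0 0 0'
python3 -c "
from h import *
feel(2,-159.8)"
```

```text
time: 10.55
eef_pos: [621.4, 152.6, 118.6]
eef_rot: [0.97, 0.243, -0.007, -0.002]
ft_force: [-3.4, 0.1, -0.7]
gripper_width: 10.8
t 10.65 turned 171.9 Tz [0.125 0.136 0.12 ] mean [0.088 0.382 0.127] F [-2.9  0.2  0.4] p [621.5 152.6 118.6]
```

```bash
python3 -m crank '0 0 0.1 4; 0 0 0 0'
python3 -c "
from h import *
feel(2,-159.8)"
```

```text
time: 10.85
eef_pos: [621.4, 152.6, 118.5]
eef_rot: [0.977, 0.212, -0.007, -0.002]
ft_force: [-3.3, 1.1, 0.5]
gripper_width: 10.9
t 10.95 turned 175.6 Tz [0.106 0.094 0.113] mean [0.108 0.443 0.104] F [-3.8  0.6  0.7] p [621.4 152.7 118.5]
```

```bash
python3 -m crank '0 0 0.1 4; 0 0 0 0'
python3 -c "
from h import *
feel(2,-159.8)"
```

```text
time: 11.15
eef_pos: [621.4, 152.7, 118.5]
eef_rot: [0.984, 0.181, -0.008, -0.002]
ft_force: [-4.0, -0.4, 1.0]
gripper_width: 11.0
t 11.25 turned 179.3 Tz [0.255 0.308 0.26 ] mean [0.072 0.525 0.274] F [-3.5 -0.2  1.5] p [621.4 152.7 118.5]
```

Nut a has come tight: 0.27 Nm against a steady 0.13 Nm, at 179°. I release and rise.

```bash
python3 -m crank '0 0 0 0; 0 0 0 0; 0 0 -15 0; 0 0 -25 0; 0 0 -25 0' 0.6 80
python3 -c "
from h import *
where(519.5,36.5,4.1)
snap('wrist','w3.png')"
```

```text
time: 11.75
eef_pos: [622.1, 151.7, 184.4]
eef_rot: [0.983, 0.184, -0.009, -0.002]
ft_force: [0.7, 0.5, 0.4]
gripper_width: 34.1
t 11.75 p [622.1 151.7 184.4] ang 21.2 shift tool xy [-137.3   70.3] turn to bar [np.float64(197.1), np.float64(17.1), np.float64(-162.9)] q [-0.02  0.53 -0.36  1.6   0.2   1.06 -1.64] w 34.1 F [0.7 0.5 0.4] Tq [ 0.035 -0.036 -0.014] tilt [-1.850e-02 -1.000e-04 -9.998e-01]
```

View pics/w3.png

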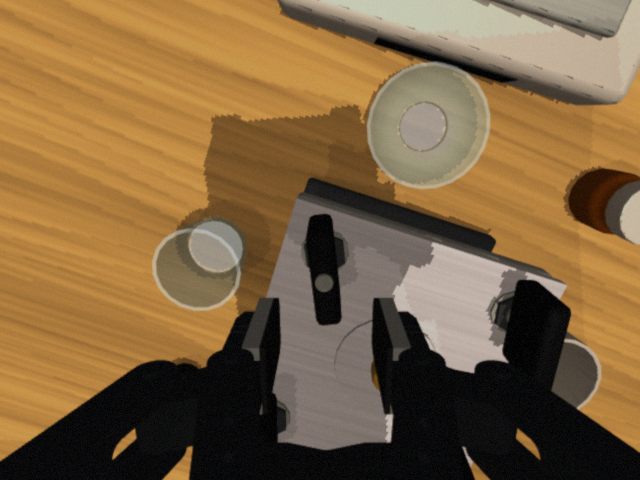

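Bar a shows at (323,270), sprung back about 6° from the finger axis, as expected. I move on to nut c, diagonally opposite.

```bash
python3 -m crank '-34 17 -2 0; -34 17 0 0; -34 17 0 0; -34 17 0 0; 0 0 0 -8.5; 0 0 0 -8.5; 0 0 0 -8.5; 0 0 0 -8.5; 0 0 0 -8.5; 0 0 0 -8.5; 0 0 0 -8.5; 0 0 0 -8.5'
python3 -c "
from h import *
where(519.5,36.5,4.1)"
```

```text
time: 13.0
eef_pos: [522.7, 35.1, 206.9]
eef_rot: [0.705, 0.709, 0.002, 0.003]
ft_force: [-0.5, -1.2, 0.3]
gripper_width: 34.3
t 13.0 p [522.7  35.1 206.9] ang 90.4 shift tool xy [ 1.4 -3.2] turn to bar [np.float64(266.3), np.float64(86.3), np.float64(-93.7)] q [ 0.36  0.32 -0.58  1.89  0.21  0.99 -0.31] w 34.3 F [-0.5 -1.2  0.3] Tq [ 0.043  0.029 -0.05 ] tilt [ 7.1e-03 -9.0e-04 -1.0e+00]
```

```bash
python3 -m crank '1 -3 0 -8.5; 0 0 0 -8.5; 0 0 0 -8.5; 0 0 0 -8.5; 0 0 0 -8.5; 0 0 0 -8.5; 0 0 0 -8.5; 0 0 0 -8.5; 0 0 5 -8.5; 0 0 5 -8.5; 0 0 5 -8; 0 0 0 0'
python3 -c "
from h import *
where(519.5,36.5,4.1)"
```

```text
time: 14.2
eef_pos: [524.5, 34.5, 204.1]
eef_rot: [-0.042, 0.999, -0.004, 0.011]
ft_force: [-0.4, -0.1, -0.3]
gripper_width: 34.0
t 14.2 p [524.5  34.5 204.1] ang -175.2 shift tool xy [4.8 2.4] turn to bar [np.float64(0.7), np.float64(-179.3), np.float64(-359.3)] q [ 0.6   0.4  -0.9   1.89  0.38  1.01  1.2 ] w 34.0 F [-0.4 -0.1 -0.3] Tq [-0.017  0.062 -0.024] tilt [ 0.0232 -0.0078 -0.9997]
```

```bash
python3 -m crank '5 2 15 0.5; 0 0 25 0; 0 0 20 0; 0 0 3 0; 0 0 0 0'
python3 -c "
from h import *
where(519.5,36.5,4.1)
snap('wrist','w4.png')"
```

```text
time: 14.7
eef_pos: [523.3, 34.9, 143.9]
eef_rot: [-0.027, 1.0, -0.005, 0.014]
ft_force: [-0.2, -0.4, 0.5]
gripper_width: 34.1
t 14.7 p [523.3  34.9 143.9] ang -176.9 shift tool xy [3.7 1.8] turn to bar [np.float64(-1.0), np.float64(-181.0), np.float64(-361.0)] q [ 0.54  0.47 -0.83  1.95  0.47  0.89  1.09] w 34.1 F [-0.2 -0.4  0.5] Tq [ 0.025 -0.025  0.049] tilt [ 0.0292 -0.0102 -0.9995]
```

View pics/w4.png

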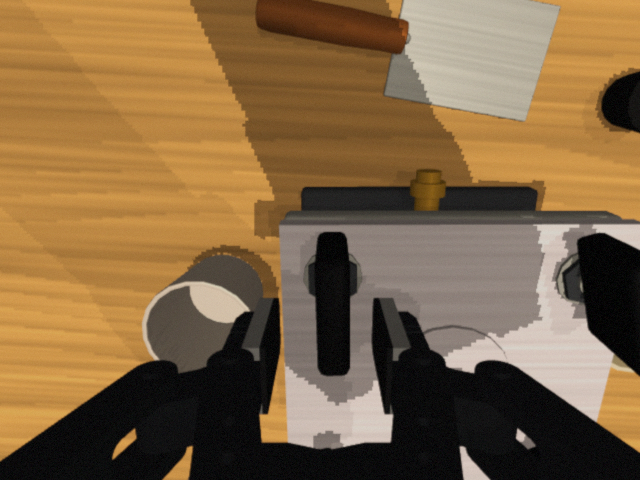

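```bash
python3 -m crank '4 2 4 -1; 0.5 0 9 0; 0.5 0 9 0; 0 0 0 0'
python3 -c "
from h import *
where(519.5,36.5,4.1)"
```

```text
time: 15.15
eef_pos: [519.7, 36.3, 122.7]
eef_rot: [-0.035, 0.999, -0.006, 0.016]
ft_force: [-0.2, -0.1, 0.8]
gripper_width: 34.3
t 15.15 p [519.7  36.3 122.7] ang -175.9 shift tool xy [0.1 0.2] turn to bar [np.float64(-0.0), np.float64(-180.0), np.float64(-360.0)] q [ 0.52  0.49 -0.82  1.97  0.5   0.85  1.07] w 34.3 F [-0.2 -0.1  0.8] Tq [ 0.011  0.047 -0.026] tilt [ 0.0331 -0.0111 -0.9994]
```

```bash
python3 -m crank '0 0 0 0; 0 0 0 0; 0 0 0 0; 0 0 0 0; 0 0 0.2 4; 0 0 0.2 8; 0 0 0.2 8; 0 0 0.2 8; 0 0 0.2 8; 0 0 0.2 8' 1 80
python3 -c "
from h import *
where(519.5,36.5,4.1)"
```

```text
time: 16.15
eef_pos: [519.2, 36.4, 121.9]
eef_rot: [0.354, 0.935, 0.001, 0.017]
ft_force: [-0.3, -0.0, -0.6]
gripper_width: 11.2
t 16.15 p [519.2  36.4 121.9] ang 138.5 shift tool xy [-0.2  0.3] turn to bar [np.float64(314.4), np.float64(134.4), np.float64(-45.6)] q [ 0.39  0.44 -0.64  1.98  0.38  0.81  0.38] w 11.2 F [-0.3 -0.  -0.6] Tq [-0.094  0.438  0.164] tilt [ 0.0317 -0.0105 -0.9994]
```

```bash
python3 -m crank '0 0 0.2 8; 0 0 0.2 8; 0 0 0.2 8; 0 0 0.2 8; 0 0 0.2 8; 0 0 0.2 8; 0 0 0.2 8; 0 0 0.2 8; 0 0 0.2 8; 0 0 0.2 8; 0 0 0.1 4; 0 0 0 0'
python3 -c "
from h import *
feel(2,-175.9)"
```

```text
time: 17.35
eef_pos: [517.8, 36.7, 120.0]
eef_rot: [0.903, 0.43, 0.01, 0.011]
ft_force: [1.7, -1.0, -2.3]
gripper_width: 10.9
t 17.45 turned 133.0 Tz [0.162 0.186 0.134] mean [-0.152  0.427  0.161] F [ 1.5 -0.3 -2.2] p [517.8  36.6 119.9]
```

```bash
python3 -m crank '0 0 0.1 5; 0 0 0 0'
python3 -c "
from h import *
feel(2,-175.9)"
```

```text
time: 17.65
eef_pos: [517.8, 36.7, 119.8]
eef_rot: [0.92, 0.393, 0.011, 0.011]
ft_force: [1.4, 0.8, -1.2]
gripper_width: 10.6
t 17.75 turned 137.6 Tz [0.112 0.108 0.106] mean [0.03  0.513 0.109] F [ 1.2  0.2 -1.8] p [517.8  36.7 119.8]
```

```bash
python3 -m crank '0 0 0.1 4.5; 0 0 0 0'
python3 -c "
from h import *
feel(2,-175.9)"
```

```text
time: 17.95
eef_pos: [517.8, 36.8, 119.7]
eef_rot: [0.933, 0.36, 0.011, 0.01]
ft_force: [1.1, 0.2, -1.7]
gripper_width: 11.0
t 18.05 turned 141.8 Tz [0.097 0.086 0.11 ] mean [0.067 0.581 0.097] F [ 0.9  0.3 -1.3] p [517.8  36.8 119.8]
```

```bash
python3 -m crank '0 0 0.1 4.5; 0 0 0 0'
python3 -c "
from h import *
feel(2,-175.9)"
```

```text
time: 18.25
eef_pos: [517.8, 36.8, 119.6]
eef_rot: [0.945, 0.326, 0.012, 0.01]
ft_force: [1.4, -0.1, -0.2]
gripper_width: 10.8
t 18.35 turned 145.9 Tz [0.124 0.139 0.138] mean [0.097 0.603 0.134] F [ 1.1  0.6 -0.2] p [517.8  36.8 119.6]
```

```bash
python3 -m crank '0 0 0.1 4.5; 0 0 0 0'
python3 -c "
from h import *
feel(2,-175.9)"
```

```text
time: 18.55
eef_pos: [517.7, 36.9, 119.5]
eef_rot: [0.956, 0.292, 0.012, 0.009]
ft_force: [0.9, 0.7, 0.3]
gripper_width: 11.3
t 18.65 turned 150.0 Tz [0.125 0.143 0.145] mean [0.175 0.626 0.138] F [0.8 0.9 0.2] p [517.7  36.9 119.5]
```

```bash
python3 -m crank '0 0 0.1 4.5; 0 0 0 0'
python3 -c "
from h import *
feel(2,-175.9)"
```

```text
time: 18.85
eef_pos: [517.7, 36.9, 119.5]
eef_rot: [0.966, 0.257, 0.012, 0.009]
ft_force: [1.2, 0.5, -0.5]
gripper_width: 10.6
t 18.95 turned 154.1 Tz [0.125 0.131 0.102] mean [0.226 0.687 0.12 ] F [ 1.   0.4 -0.6] p [517.7  36.9 119.5]
```

```bash
python3 -m crank '0 0 0.1 4.5; 0 0 0 0'
python3 -c "
from h import *
feel(2,-175.9)"
```

```text
time: 19.15
eef_pos: [517.7, 37.0, 119.4]
eef_rot: [0.975, 0.222, 0.012, 0.008]
ft_force: [0.9, 1.1, -0.1]
gripper_width: 10.8
t 19.25 turned 158.2 Tz [0.095 0.159 0.159] mean [0.28  0.714 0.138] F [0.1 1.2 0.3] p [517.7  37.  119.3]
```

```bash
python3 -m crank '0 0 0.1 4.5; 0 0 0 0'
python3 -c "
from h import *
feel(2,-175.9)"
```

```text
time: 19.45
eef_pos: [517.7, 37.1, 119.3]
eef_rot: [0.982, 0.187, 0.013, 0.008]
ft_force: [1.3, 1.2, 0.2]
gripper_width: 11.0
t 19.55 turned 162.3 Tz [0.166 0.102 0.158] mean [0.353 0.727 0.142] F [0.7 1.2 0.4] p [517.7  37.1 119.3]
```

```bash
python3 -m crank '0 0 0.1 4.5; 0 0 0 0'
python3 -c "
from h import *
feel(2,-175.9)"
```

```text
time: 19.75
eef_pos: [517.7, 37.1, 119.2]
eef_rot: [0.988, 0.152, 0.013, 0.007]
ft_force: [0.1, 0.6, 0.2]
gripper_width: 10.9
t 19.85 turned 166.5 Tz [0.269 0.29  0.286] mean [0.368 0.762 0.282] F [-0.   1.   0.6] p [517.7  37.1 119.2]
```

Nut c has come tight: 0.28 Nm against 0.13 Nm, at 166°. I release, rise, and go on to nut b.

```bash
python3 -m crank '0 0 0 0; 0 0 0 0; 0 0 -15 0; 0 0 -25 0; 0 0 -25 0' 0.6 80
python3 -c "
from h import *
where(513.7,145.8,19.7)
snap('wrist','w5.png')"
```

```text
time: 20.35
eef_pos: [514.6, 36.8, 183.1]
eef_rot: [0.988, 0.157, 0.011, 0.007]
ft_force: [-0.3, -0.6, 0.5]
gripper_width: 34.2
t 20.35 p [514.6  36.8 183.1] ang 18.0 shift tool xy [  32.9 -103.9] turn to bar [np.float64(178.3), np.float64(-1.7), np.float64(-181.7)] q [ 0.02  0.28 -0.19  1.95  0.09  0.89 -1.47] w 34.2 F [-0.3 -0.6  0.5] Tq [0.012 0.08  0.014] tilt [ 0.0234 -0.0115 -0.9997]
```

View pics/w5.png

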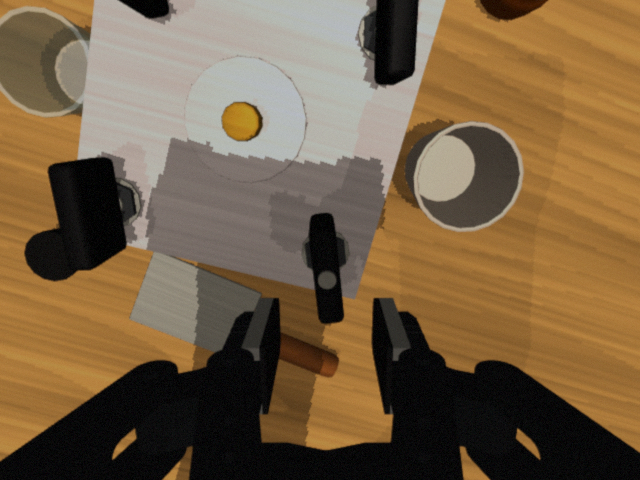

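Bar c shows at (326,268), also sprung back a few degrees.

```bash
python3 -m crank '11 -35 -5 0; 11 -35 0 0; 11 -34 0 0; 0 0 0 -8.5; 0 0 0 -8.5; 0 0 0 -8.5; 0 0 0 -8.5; 0 0 0 -8.5; 0 0 0 -8.5; 0 0 0 -8.5; 0 0 0 -8.5; 0 0 0 -8.5'
python3 -c "
from h import *
where(513.7,145.8,19.7)"
```

```text
time: 21.6
eef_pos: [516.8, 150.0, 192.4]
eef_rot: [0.674, 0.739, 0.008, 0.017]
ft_force: [0.3, -0.1, 0.5]
gripper_width: 34.0
t 21.6 p [516.8 150.  192.4] ang 95.3 shift tool xy [-3.9 -3.5] turn to bar [np.float64(255.6), np.float64(75.6), np.float64(-104.4)] q [ 0.05  0.34 -0.48  1.89  0.22  0.94 -0.44] w 34.0 F [ 0.3 -0.1  0.5] Tq [ 0.056  0.011 -0.01 ] tilt [ 0.0352 -0.0105 -0.9993]
```

```bash
python3 -m crank '-4 -3 0 -8.5; 0 0 0 -8.5; 0 0 0 -8.5; 0 0 0 -8.5; 0 0 0 -8.5; 0 0 0 -8.5; 0 0 0 -8.5; 0 0 0 -8.5; 0 0 0 -8.5; 0 0 5 -8.5; 0 0 5 -8.5; 0 0 5 -8.5'
python3 -c "
from h import *
where(513.7,145.8,19.7)"
```

```text
time: 22.8
eef_pos: [516.0, 143.6, 176.6]
eef_rot: [-0.16, 0.987, -0.008, 0.019]
ft_force: [0.2, 0.3, -0.1]
gripper_width: 34.2
t 22.8 p [516.  143.6 176.6] ang -161.6 shift tool xy [1.5 2.8] turn to bar [np.float64(-1.3), np.float64(-181.3), np.float64(-361.3)] q [ 0.32  0.43 -0.82  1.9   0.42  0.95  1.2 ] w 34.2 F [ 0.2  0.3 -0.1] Tq [-0.027  0.008  0.01 ] tilt [ 0.0393 -0.0103 -0.9992]
```

```bash
python3 -m crank '2 3 5 -0.5; 0.5 0 15 0; 0.5 0 14 0; 0 0 0 0'
python3 -c "
from h import *
where(513.7,145.8,19.7)
snap('wrist','w6.png')"
```

```text
time: 23.2
eef_pos: [513.0, 144.6, 138.8]
eef_rot: [-0.161, 0.987, -0.008, 0.018]
ft_force: [-0.0, -0.2, -0.0]
gripper_width: 33.9
t 23.2 p [513.  144.6 138.8] ang -161.4 shift tool xy [-1.   0.9] turn to bar [np.float64(-1.1), np.float64(-181.1), np.float64(-361.1)] q [ 0.29  0.48 -0.79  1.94  0.47  0.88  1.16] w 33.9 F [-0.  -0.2 -0. ] Tq [0.054 0.004 0.027] tilt [ 0.0383 -0.0101 -0.9992]
```

View pics/w6.png

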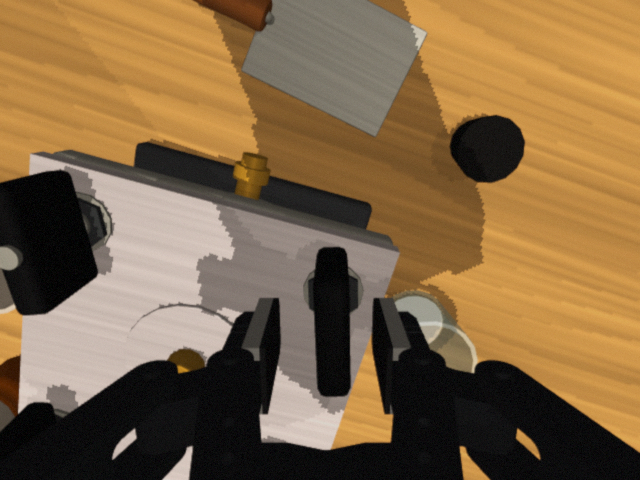

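Bar b sits at (333,320), about 1 mm off centre between the pads.

```bash
python3 -m crank '-0.5 1.3 4 -1; 0.3 0 7 0; 0.3 0 5.5 0; 0 0 0 0'
python3 -c "
from h import *
where(513.7,145.8,19.7)"
```

```text
time: 23.65
eef_pos: [513.9, 146.4, 122.3]
eef_rot: [-0.17, 0.985, -0.008, 0.019]
ft_force: [-0.4, 1.0, -0.1]
gripper_width: 34.3
t 23.65 p [513.9 146.4 122.3] ang -160.4 shift tool xy [ 0.4 -0.5] turn to bar [np.float64(-0.1), np.float64(-180.1), np.float64(-360.1)] q [ 0.27  0.5  -0.77  1.95  0.5   0.85  1.15] w 34.3 F [-0.4  1.  -0.1] Tq [0.047 0.103 0.053] tilt [ 0.0402 -0.0098 -0.9991]
```

```bash
python3 -m crank '0 0 0 0; 0 0 0 0; 0 0 0 0; 0 0 0 0; 0 0 0.2 4; 0 0 0.2 8; 0 0 0.2 8; 0 0 0.2 8; 0 0 0.2 8; 0 0 0.2 8' 1 80
python3 -c "
from h import *
where(513.7,145.8,19.7)"
```

```text
time: 24.65
eef_pos: [513.4, 146.1, 121.6]
eef_rot: [0.224, 0.974, -0.0, 0.02]
ft_force: [-1.4, 0.9, -1.3]
gripper_width: 11.1
t 24.65 p [513.4 146.1 121.6] ang 154.1 shift tool xy [-0.5 -0.2] turn to bar [np.float64(314.4), np.float64(134.4), np.float64(-45.6)] q [ 0.14  0.45 -0.59  1.95  0.38  0.81  0.45] w 11.1 F [-1.4  0.9 -1.3] Tq [-0.174  0.419  0.182] tilt [ 0.0393 -0.0096 -0.9992]
```

```bash
python3 -m crank '0 0 0.2 8; 0 0 0.2 8; 0 0 0.2 8; 0 0 0.2 8; 0 0 0.2 8; 0 0 0.2 8; 0 0 0.2 8; 0 0 0.2 8; 0 0 0.2 8; 0 0 0.2 8; 0 0 0.1 4; 0 0 0 0'
python3 -c "
from h import *
feel(2,-160.4)"
```

```text
time: 25.85
eef_pos: [511.5, 146.0, 119.7]
eef_rot: [0.837, 0.548, 0.012, 0.015]
ft_force: [2.7, -0.1, -2.6]
gripper_width: 10.6
t 25.95 turned 133.0 Tz [0.06  0.163 0.106] mean [-0.126  0.391  0.109] F [ 2.2  0.3 -2.5] p [511.5 146.  119.7]
```

```bash
python3 -m crank '0 0 0.1 5; 0 0 0 0'
python3 -c "
from h import *
feel(2,-160.4)"
```

```text
time: 26.15
eef_pos: [511.4, 146.1, 119.6]
eef_rot: [0.858, 0.513, 0.012, 0.014]
ft_force: [1.3, 0.4, -1.6]
gripper_width: 10.8
t 26.25 turned 137.6 Tz [0.102 0.099 0.09 ] mean [0.01  0.534 0.097] F [ 1.2  0.6 -2.1] p [511.4 146.  119.6]
```

```bash
python3 -m crank '0 0 0.1 4.5; 0 0 0 0'
python3 -c "
from h import *
feel(2,-160.4)"
```

```text
time: 26.45
eef_pos: [511.3, 146.1, 119.4]
eef_rot: [0.876, 0.482, 0.013, 0.013]
ft_force: [2.0, -0.3, -1.9]
gripper_width: 10.7
t 26.55 turned 141.7 Tz [0.18  0.095 0.091] mean [0.085 0.584 0.122] F [ 1.3  0.5 -1.6] p [511.4 146.1 119.5]
```

```bash
python3 -m crank '0 0 0.1 4.5; 0 0 0 0'
python3 -c "
from h import *
feel(2,-160.4)"
```

```text
time: 26.75
eef_pos: [511.3, 146.2, 119.4]
eef_rot: [0.893, 0.451, 0.013, 0.013]
ft_force: [1.8, 0.4, -1.7]
gripper_width: 11.1
t 26.85 turned 145.9 Tz [0.117 0.09  0.135] mean [0.118 0.681 0.114] F [ 1.3  0.9 -1.8] p [511.3 146.2 119.4]
```

```bash
python3 -m crank '0 0 0.1 4.5; 0 0 0 0'
python3 -c "
from h import *
feel(2,-160.4)"
```

```text
time: 27.05
eef_pos: [511.3, 146.3, 119.3]
eef_rot: [0.908, 0.418, 0.014, 0.012]
ft_force: [1.1, 0.1, -1.6]
gripper_width: 10.7
t 27.15 turned 150.0 Tz [0.116 0.137 0.124] mean [0.148 0.678 0.126] F [ 1.1  0.7 -1.2] p [511.3 146.2 119.3]
```

```bash
python3 -m crank '0 0 0.1 4.5; 0 0 0 0'
python3 -c "
from h import *
feel(2,-160.4)"
```

```text
time: 27.35
eef_pos: [511.4, 146.3, 119.1]
eef_rot: [0.923, 0.385, 0.014, 0.012]
ft_force: [3.0, 1.1, -3.4]
gripper_width: 10.8
t 27.45 turned 154.1 Tz [0.133 0.145 0.16 ] mean [0.167 0.241 0.146] F [ 2.5  0.9 -3.7] p [511.3 146.3 119.1]
```

```bash
python3 -m crank '0 0 0.1 4.5; 0 0 0 0'
python3 -c "
from h import *
feel(2,-160.4)"
```

```text
time: 27.65
eef_pos: [511.3, 146.3, 119.0]
eef_rot: [0.936, 0.352, 0.015, 0.011]
ft_force: [1.7, 1.4, -3.2]
gripper_width: 10.7
t 27.75 turned 158.2 Tz [0.156 0.113 0.166] mean [0.246 0.509 0.145] F [ 1.4  1.6 -2.6] p [511.4 146.3 119. ]
```

```bash
python3 -m crank '0 0 0.1 4.5; 0 0 0 0'
python3 -c "
from h import *
feel(2,-160.4)"
```

```text
time: 27.95
eef_pos: [511.3, 146.4, 118.9]
eef_rot: [0.948, 0.318, 0.015, 0.011]
ft_force: [1.7, 1.3, -3.0]
gripper_width: 10.9
t 28.05 turned 162.3 Tz [0.192 0.173 0.12 ] mean [0.329 0.54  0.162] F [ 1.4  1.9 -2.6] p [511.3 146.4 118.9]
```

```bash
python3 -m crank '0 0 0.05 3.5; 0 0 0 0'
python3 -c "
from h import *
feel(2,-160.4)"
```

```text
time: 28.25
eef_pos: [511.3, 146.4, 118.9]
eef_rot: [0.956, 0.292, 0.015, 0.01]
ft_force: [2.1, 1.4, -1.8]
gripper_width: 11.0
t 28.35 turned 165.5 Tz [0.121 0.108 0.145] mean [0.337 0.501 0.125] F [ 2.1  2.  -2. ] p [511.3 146.4 118.8]
```

```bash
python3 -m crank '0 0 0.05 4.5; 0 0 0 0'
python3 -c "
from h import *
feel(2,-160.4)"
```

```text
time: 28.55
eef_pos: [511.3, 146.5, 118.8]
eef_rot: [0.966, 0.257, 0.016, 0.009]
ft_force: [2.3, 2.6, -2.4]
gripper_width: 11.0
t 28.65 turned 169.6 Tz [0.155 0.108 0.144] mean [0.426 0.481 0.136] F [ 1.8  2.4 -2.5] p [511.2 146.5 118.8]
```

```bash
python3 -m crank '0 0 0.05 4.5; 0 0 0 0'
python3 -c "
from h import *
feel(2,-160.4)"
```

```text
time: 28.85
eef_pos: [511.2, 146.6, 118.7]
eef_rot: [0.975, 0.222, 0.016, 0.009]
ft_force: [2.7, 1.3, -3.3]
gripper_width: 11.0
t 28.95 turned 173.8 Tz [0.155 0.185 0.132] mean [0.495 0.531 0.157] F [ 2.3  2.  -3.4] p [511.2 146.6 118.7]
```

```bash
python3 -m crank '0 0 0.05 4; 0 0 0 0'
python3 -c "
from h import *
feel(2,-160.4)"
```

```text
time: 29.15
eef_pos: [511.2, 146.6, 118.6]
eef_rot: [0.981, 0.191, 0.016, 0.008]
ft_force: [1.5, 1.7, -2.9]
gripper_width: 11.0
t 29.25 turned 177.4 Tz [0.138 0.117 0.125] mean [0.53  0.553 0.127] F [ 1.3  2.2 -3.3] p [511.2 146.7 118.6]
```

```bash
python3 -m crank '0 0 0.05 4.5; 0 0 0 0'
python3 -c "
from h import *
feel(2,-160.4)"
```

```text
time: 29.45
eef_pos: [511.2, 146.7, 118.6]
eef_rot: [0.988, 0.155, 0.016, 0.008]
ft_force: [2.1, 2.2, -4.2]
gripper_width: 10.8
t 29.55 turned 181.5 Tz [0.102 0.152 0.127] mean [0.578 0.533 0.127] F [ 1.7  2.2 -3.5] p [511.2 146.7 118.6]
```

```bash
python3 -m crank '0 0 0.05 4.5; 0 0 0 0'
python3 -c "
from h import *
feel(2,-160.4)"
```

```text
time: 29.75
eef_pos: [511.3, 146.7, 118.6]
eef_rot: [0.993, 0.12, 0.017, 0.007]
ft_force: [2.1, 2.0, -3.1]
gripper_width: 10.8
t 29.85 turned 185.7 Tz [0.207 0.199 0.221] mean [0.46  0.46  0.209] F [ 2.1  1.6 -2.9] p [511.2 146.7 118.6]
```

```bash
python3 -m crank '0 0 0 2; 0 0 0 0'
python3 -c "
from h import *
feel(2,-160.4)"
```

```text
time: 30.05
eef_pos: [511.2, 146.7, 118.6]
eef_rot: [0.994, 0.104, 0.017, 0.007]
ft_force: [2.1, 2.4, -3.3]
gripper_width: 11.1
t 30.15 turned 187.5 Tz [0.308 0.331 0.272] mean [0.56  0.49  0.304] F [ 1.8  2.2 -2.8] p [511.3 146.7 118.6]
```

Nut b has come tight: 0.21 Nm, then 0.30 Nm, at 187°. I release and go to nut d.

```bash
python3 -m crank '0 0 0 0; 0 0 0 0; 0 0 -15 0; 0 0 -25 0; 0 0 -25 0' 0.6 80
python3 -c "
from h import *
where(629.5,42.8,17.2)
snap('wrist','w7.png')"
```

```text
time: 30.65
eef_pos: [507.8, 145.7, 182.9]
eef_rot: [0.994, 0.105, 0.014, 0.008]
ft_force: [0.8, 0.3, 0.1]
gripper_width: 34.0
t 30.65 p [507.8 145.7 182.9] ang 12.1 shift tool xy [ 97.5 126.1] turn to bar [np.float64(174.9), np.float64(-5.1), np.float64(-185.1)] q [-0.31  0.3  -0.05  1.93  0.05  0.89 -1.75] w 34.0 F [0.8 0.3 0.1] Tq [-0.007  0.067 -0.021] tilt [ 0.0303 -0.0126 -0.9995]
```

View pics/w7.png

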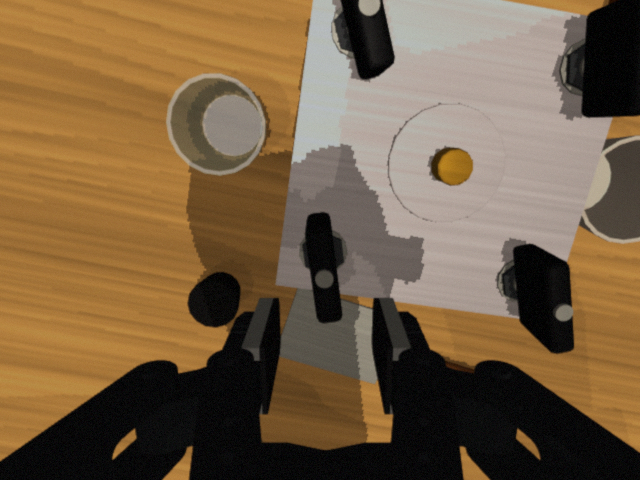

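Bar b shows at (323,267), released and sprung back. The end dots on a, b and c show how far each has turned.

```bash
python3 -m crank '24 31 -3 0; 24 31 0 0; 24 31 0 0; 24 31 0 0; 0 0 0 -8.5; 0 0 0 -8.5; 0 0 0 -8.5; 0 0 0 -8.5; 0 0 0 -8.5; 0 0 0 -8.5; 0 0 0 -8.5; 0 0 0 -8.5'
python3 -c "
from h import *
where(629.5,42.8,17.2)"
```

```text
time: 31.9
eef_pos: [634.6, 38.5, 197.1]
eef_rot: [0.759, 0.651, 0.011, 0.018]
ft_force: [-0.3, 0.2, 0.0]
gripper_width: 34.2
t 31.9 p [634.6  38.5 197.1] ang 81.2 shift tool xy [ 3.5 -5.7] turn to bar [np.float64(244.0), np.float64(64.0), np.float64(-116.0)] q [ 0.07  0.47 -0.24  1.65  0.15  1.   -0.38] w 34.2 F [-0.3  0.2  0. ] Tq [0.01  0.086 0.018] tilt [ 0.0399 -0.0128 -0.9991]
```

```bash
python3 -m crank '3 -5 0 -8.5; 0 0 0 -8.5; 0 0 0 -8.5; 0 0 0 -8.5; 0 0 0 -8.5; 0 0 0 -8.5; 0 0 0 -8.5; 0 0 0 -8.5; 0 0 0 -8.5; 0 0 5 -8.5; 0 0 5 -8.5; 0 0 5 -8.5'
python3 -m crank '0 0 0 -8.5; 0 0 0 -3; 0 0 0 0'
python3 -c "
from h import *
where(629.5,42.8,17.2)"
```

```text
time: 33.1
eef_pos: [630.9, 38.7, 181.1]
eef_rot: [-0.038, 0.999, -0.009, 0.021]
ft_force: [0.1, -0.8, 0.1]
gripper_width: 34.1
time: 33.4
eef_pos: [630.5, 37.5, 179.8]
eef_rot: [-0.142, 0.99, -0.011, 0.019]
ft_force: [0.7, 0.5, -0.4]
gripper_width: 34.3
t 33.4 p [630.5  37.5 179.8] ang -163.7 shift tool xy [-0.5  5.4] turn to bar [np.float64(-0.9), np.float64(-180.9), np.float64(-360.9)] q [ 0.36  0.55 -0.66  1.67  0.41  1.02  1.42] w 34.3 F [ 0.7  0.5 -0.4] Tq [0.017 0.005 0.03 ] tilt [ 0.0405 -0.0157 -0.9991]
```

```bash
python3 -m crank '0 5.5 5 0; 0.5 0 16 0; 0.5 0 16 0; 0 0 0 0'
python3 -c "
from h import *
where(629.5,42.8,17.2)
snap('wrist','w8.png')"
```

```text
time: 33.8
eef_pos: [629.0, 42.0, 138.8]
eef_rot: [-0.139, 0.99, -0.011, 0.019]
ft_force: [-0.3, -1.1, 0.4]
gripper_width: 34.1
t 33.8 p [629.   42.  138.8] ang -164.0 shift tool xy [-0.7  0.7] turn to bar [np.float64(-1.2), np.float64(-181.2), np.float64(-361.2)] q [ 0.34  0.6  -0.63  1.7   0.45  0.95  1.38] w 34.1 F [-0.3 -1.1  0.4] Tq [ 0.042  0.057 -0.003] tilt [ 0.04   -0.0163 -0.9991]
```

View pics/w8.png

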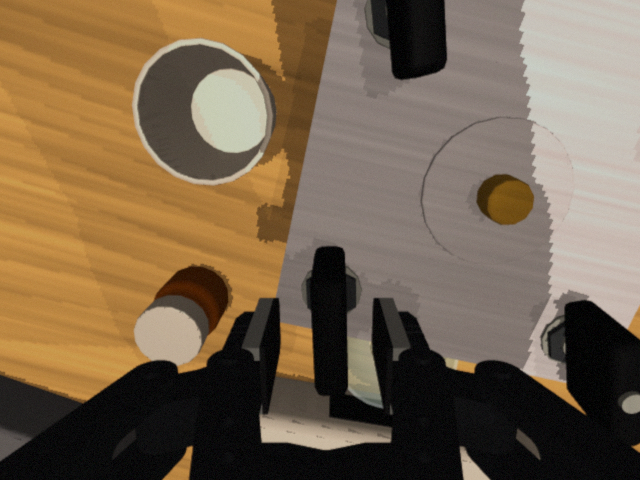

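Bar d sits at (330,320) between the pads, about 1 mm off.

```bash
python3 -m crank '-0.3 0.8 4 -1.2; 0.3 0 7 0; 0.3 0 5.5 0; 0 0 0 0'
python3 -c "
from h import *
where(629.5,42.8,17.2)"
```

```text
time: 34.25
eef_pos: [630.0, 42.7, 122.4]
eef_rot: [-0.15, 0.988, -0.011, 0.019]
ft_force: [-0.0, -0.2, 0.2]
gripper_width: 34.0
t 34.25 p [630.   42.7 122.4] ang -162.7 shift tool xy [0.4 0.2] turn to bar [np.float64(0.1), np.float64(-179.9), np.float64(-359.9)] q [ 0.33  0.62 -0.63  1.71  0.47  0.93  1.39] w 34.0 F [-0.  -0.2  0.2] Tq [0.039 0.026 0.073] tilt [ 0.0417 -0.0161 -0.999 ]
```

```bash
python3 -m crank '0 0 0 0; 0 0 0 0; 0 0 0 0; 0 0 0 0; 0 0 0.2 4; 0 0 0.2 8; 0 0 0.2 8; 0 0 0.2 8; 0 0 0.2 8; 0 0 0.2 8' 1 80
python3 -c "
from h import *
where(629.5,42.8,17.2)"
```

```text
time: 35.25
eef_pos: [629.4, 42.5, 121.7]
eef_rot: [0.244, 0.97, -0.003, 0.022]
ft_force: [-0.6, 0.2, -1.6]
gripper_width: 11.0
t 35.25 p [629.4  42.5 121.7] ang 151.8 shift tool xy [0.1 0.3] turn to bar [np.float64(314.6), np.float64(134.6), np.float64(-45.4)] q [ 0.21  0.58 -0.45  1.71  0.34  0.89  0.69] w 11.0 F [-0.6  0.2 -1.6] Tq [-0.103  0.572  0.132] tilt [ 0.0406 -0.0156 -0.9991]
```

```bash
python3 -m crank '0 0 0.2 8; 0 0 0.2 8; 0 0 0.2 8; 0 0 0.2 8; 0 0 0.2 8; 0 0 0.2 8; 0 0 0.2 8; 0 0 0.2 8; 0 0 0.2 8; 0 0 0.2 8; 0 0 0.1 4; 0 0 0 0'
python3 -c "
from h import *
feel(2,-162.7)"
```

```text
time: 36.45
eef_pos: [627.4, 42.5, 119.8]
eef_rot: [0.847, 0.531, 0.011, 0.017]
ft_force: [2.4, -0.8, -1.8]
gripper_width: 10.9
t 36.55 turned 133.0 Tz [0.078 0.132 0.128] mean [-0.223  0.459  0.113] F [ 1.9 -0.7 -2.1] p [627.4  42.5 119.7]
```

```bash
python3 -m crank '0 0 0.1 5; 0 0 0 0'
python3 -c "
from h import *
feel(2,-162.7)"
```

```text
time: 36.75
eef_pos: [627.5, 42.5, 119.6]
eef_rot: [0.868, 0.496, 0.012, 0.016]
ft_force: [4.0, -0.3, -4.2]
gripper_width: 10.7
t 36.85 turned 137.6 Tz [0.21  0.148 0.142] mean [-0.115 -0.046  0.167] F [ 4.2 -0.1 -4. ] p [627.5  42.5 119.6]
```

```bash
python3 -m crank '0 0 0.1 3.5; 0 0 0 0'
python3 -c "
from h import *
feel(2,-162.7)"
```

```text
time: 37.05
eef_pos: [627.5, 42.5, 119.4]
eef_rot: [0.881, 0.473, 0.012, 0.016]
ft_force: [1.5, -0.8, -3.0]
gripper_width: 11.1
t 37.15 turned 140.8 Tz [0.125 0.163 0.133] mean [-0.036  0.329  0.141] F [ 1.9 -0.1 -2.6] p [627.5  42.5 119.5]
```

```bash
python3 -m crank '0 0 0.1 4.5; 0 0 0 0'
python3 -c "
from h import *
feel(2,-162.7)"
```

```text
time: 37.35
eef_pos: [627.4, 42.6, 119.4]
eef_rot: [0.898, 0.44, 0.013, 0.015]
ft_force: [3.1, 0.6, -2.3]
gripper_width: 10.7
t 37.45 turned 144.9 Tz [0.171 0.139 0.098] mean [0.005 0.302 0.136] F [ 2.1  0.6 -2.6] p [627.4  42.6 119.4]
```

```bash
python3 -m crank '0 0 0.1 4.5; 0 0 0 0'
python3 -c "
from h import *
feel(2,-162.7)"
```

```text
time: 37.65
eef_pos: [627.4, 42.7, 119.3]
eef_rot: [0.913, 0.407, 0.013, 0.015]
ft_force: [2.1, -0.2, -2.2]
gripper_width: 10.9
t 37.75 turned 149.1 Tz [0.07  0.185 0.096] mean [0.034 0.391 0.117] F [ 1.6 -0.2 -2.6] p [627.4  42.6 119.3]
```

```bash
python3 -m crank '0 0 0.1 4.5; 0 0 0 0'
python3 -c "
from h import *
feel(2,-162.7)"
```

```text
time: 37.95
eef_pos: [627.3, 42.7, 119.2]
eef_rot: [0.927, 0.374, 0.014, 0.014]
ft_force: [2.4, 0.5, -2.4]
gripper_width: 11.2
t 38.05 turned 153.2 Tz [0.108 0.163 0.201] mean [0.065 0.424 0.157] F [ 2.   0.  -2.4] p [627.4  42.7 119.2]
```

```bash
python3 -m crank '0 0 0.1 4; 0 0 0 0'
python3 -c "
from h import *
feel(2,-162.7)"
```

```text
time: 38.25
eef_pos: [627.3, 42.8, 119.1]
eef_rot: [0.939, 0.345, 0.014, 0.014]
ft_force: [2.2, -0.8, -1.2]
gripper_width: 11.1
t 38.35 turned 156.8 Tz [0.181 0.138 0.135] mean [0.118 0.445 0.151] F [ 2.3 -0.1 -2. ] p [627.3  42.8 119.1]
```

```bash
python3 -m crank '0 0 0.1 4; 0 0 0 0'
python3 -c "
from h import *
feel(2,-162.7)"
```

```text
time: 38.55
eef_pos: [627.3, 42.8, 119.0]
eef_rot: [0.949, 0.315, 0.014, 0.013]
ft_force: [1.1, 0.5, -2.6]
gripper_width: 10.8
t 38.65 turned 160.5 Tz [0.109 0.174 0.097] mean [0.127 0.509 0.127] F [ 1.5  0.6 -2.4] p [627.3  42.9 119. ]
```

```bash
python3 -m crank '0 0 0.1 4.5; 0 0 0 0'
python3 -c "
from h import *
feel(2,-162.7)"
```

```text
time: 38.85
eef_pos: [627.3, 43.0, 118.9]
eef_rot: [0.96, 0.28, 0.015, 0.013]
ft_force: [0.9, -0.1, -1.9]
gripper_width: 10.8
t 38.95 turned 164.6 Tz [0.135 0.123 0.122] mean [0.181 0.513 0.127] F [ 1.6  0.1 -2.1] p [627.3  42.9 118.9]
```

```bash
python3 -m crank '0 0 0.1 4.5; 0 0 0 0'
python3 -c "
from h import *
feel(2,-162.7)"
```

```text
time: 39.15
eef_pos: [627.3, 43.0, 118.8]
eef_rot: [0.969, 0.245, 0.015, 0.012]
ft_force: [3.5, 0.3, -2.2]
gripper_width: 10.8
t 39.25 turned 168.7 Tz [0.126 0.121 0.08 ] mean [0.247 0.532 0.109] F [ 2.3  0.4 -2.5] p [627.2  43.  118.8]
```

```bash
python3 -m crank '0 0 0.1 4.5; 0 0 0 0'
python3 -c "
from h import *
feel(2,-162.7)"
```

```text
time: 39.45
eef_pos: [627.2, 43.1, 118.7]
eef_rot: [0.977, 0.21, 0.016, 0.011]
ft_force: [2.4, 1.2, -1.5]
gripper_width: 10.7
t 39.55 turned 172.9 Tz [0.15  0.101 0.089] mean [0.294 0.575 0.113] F [ 2.3  0.5 -1.7] p [627.2  43.1 118.7]
```

```bash
python3 -m crank '0 0 0.1 4.5; 0 0 0 0'
python3 -c "
from h import *
feel(2,-162.7)"
```

```text
time: 39.75
eef_pos: [627.2, 43.1, 118.7]
eef_rot: [0.984, 0.175, 0.016, 0.011]
ft_force: [2.0, 0.8, -1.2]
gripper_width: 10.9
t 39.85 turned 177.0 Tz [0.086 0.157 0.118] mean [0.338 0.62  0.12 ] F [ 2.   1.  -1.4] p [627.2  43.2 118.7]
```

```bash
python3 -m crank '0 0 0.1 4.5; 0 0 0 0'
python3 -c "
from h import *
feel(2,-162.7)"
```

```text
time: 40.05
eef_pos: [627.2, 43.2, 118.6]
eef_rot: [0.99, 0.139, 0.016, 0.01]
ft_force: [0.9, 0.9, -1.5]
gripper_width: 11.3
t 40.15 turned 181.1 Tz [0.121 0.134 0.166] mean [0.385 0.624 0.14 ] F [ 1.2  1.1 -1.7] p [627.2  43.2 118.6]
```

```bash
python3 -m crank '0 0 0.1 4.5; 0 0 0 0'
python3 -c "
from h import *
feel(2,-162.7)"
```

```text
time: 40.35
eef_pos: [627.2, 43.3, 118.5]
eef_rot: [0.994, 0.104, 0.017, 0.009]
ft_force: [2.0, 0.8, -1.0]
gripper_width: 10.9
t 40.45 turned 185.2 Tz [0.149 0.201 0.241] mean [0.454 0.687 0.197] F [ 1.3  1.3 -1.2] p [627.2  43.3 118.5]
```

```bash
python3 -m crank '0 0 0 2.5; 0 0 0 0'
python3 -c "
from h import *
feel(2,-162.7)"
```

```text
time: 40.65
eef_pos: [627.4, 43.2, 118.6]
eef_rot: [0.996, 0.086, 0.017, 0.009]
ft_force: [1.3, 1.8, -1.7]
gripper_width: 11.1
t 40.75 turned 187.4 Tz [0.294 0.216 0.261] mean [0.427 0.545 0.257] F [ 1.6  1.3 -2. ] p [627.4  43.2 118.6]
```

```bash
python3 -c "
from h import *
feel(5,-162.7)"
```

```text
t 41.0 turned 187.5 Tz [0.261 0.257 0.221 0.282 0.26  0.278] mean [0.432 0.475 0.26 ] F [ 1.6  1.2 -2.1] p [627.4  43.2 118.6]
```

Nut d has come tight: steady 0.26 Nm against 0.12 Nm. I release and withdraw clear.

```bash
python3 -m crank '0 0 0 0; 0 0 0 0; 0 0 -15 0; 0 0 -25 0; 0 0 -25 0; 0 0 -30 0; -20 40 0 0; -20 40 0 0; -20 40 0 0; -20 40 0 0; -20 40 0 0; -20 40 0 0' 0.6 80
python3 -m crank '-20 40 0 0; -20 40 0 0; -20 40 0 0; 0 0 0 0'
python3 - <<'E'
from h import *
where(0,0,0)
im=snap('top','t9.png'); snap('scene','s9.png'); fr=im['frame']
i0=load('top0')['frame']
dark=(fr.max(2)<60).astype(np.uint8)
n,l,st,c=cv2.connectedComponentsWithStats(dark)
for i in range(1,n):
    if st[i,4]>100 and 200<c[i][0]<350 and 180<c[i][1]<320: print(st[i],c[i],cv2.minAreaRect(np.argwhere(l==i)[:,::-1].astype(np.float32)))
E
```

```text
time: 42.2
eef_pos: [547.2, -215.4, 230.7]
eef_rot: [0.996, 0.09, 0.023, 0.009]
ft_force: [0.2, -0.3, -0.8]
gripper_width: 34.2
time: 42.6
eef_pos: [504.3, -356.1, 237.0]
eef_rot: [0.996, 0.087, 0.025, 0.011]
ft_force: [0.7, 0.9, 0.7]
gripper_width: 34.2
t 42.6 p [ 504.3 -356.1  237. ] ang 10.0 shift tool xy [-434.4 -437.4] turn to bar [np.float64(190.0), np.float64(10.0), np.float64(-170.0)] q [ 0.36  0.39  0.28  1.69 -0.14  1.03 -0.72] w 34.2 F [0.7 0.9 0.7] Tq [ 0.081  0.091 -0.008] tilt [ 0.0523 -0.0185 -0.9985]
[310 190  16  37 308] [316.91883117 208.62012987] ((316.3352966308594, 208.2588348388672), (36.22739028930664, 11.822710990905762), 77.47119140625)
[224 194  24  35 324] [235.53703704 211.17592593] ((235.57351684570312, 210.45587158203125), (37.38669204711914, 12.519396781921387), 59.03623962402344)
[311 274  19  34 274] [319.60218978 290.61678832] ((319.14385986328125, 290.8951416015625), (34.15324401855469, 11.244728088378906), 65.224853515625)
[227 277  20  34 359] [237.08356546 293.09192201] ((237.16871643066406, 292.8399658203125), (34.48185348510742, 12.561542510986328), 73.0724868774414)
```

View pics/t9.png

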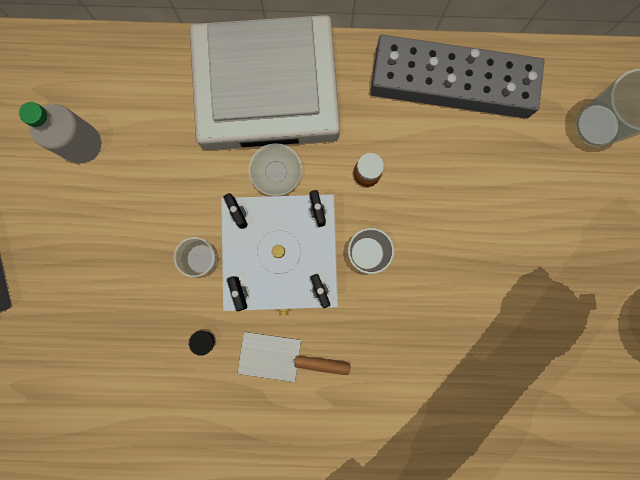

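View pics/s9.png

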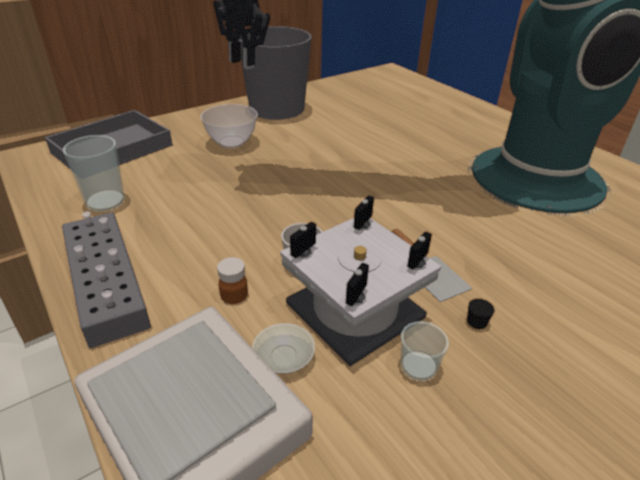

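The views show all four bars with a stud end showing through each. The cell and the bystanders look unmoved. Bar a's direction reads about 5° off what I expected, so I check it more carefully, along with any bystander motion.

```bash
python3 - <<'E'
from h import *
for fn in ['top0','t9']:
    im=load(fn) if fn=='top0' else load('t9'); fr=im['frame']
    dark=(fr.max(2)<60).astype(np.uint8); dark[:180]=0;dark[325:]=0;dark[:,:215]=0;dark[:,345:]=0
    dark=cv2.morphologyEx(dark,cv2.MORPH_CLOSE,np.ones((5,5)))
    n,l,st,c=cv2.connectedComponentsWithStats(dark)
    for i in range(1,n):
        if st[i,4]>150:
            P=np.argwhere(l==i)[:,::-1].astype(np.float32)
            vx,vy,_,_=cv2.fitLine(P,cv2.DIST_L2,0,.01,.01).ravel()
            print(fn,c[i].round(1),'pca',np.degrees(np.arctan2(vy,vx))%180, 'rect',cv2.minAreaRect(P)[2])
a=load('top0')['frame'].astype(int);b=load('t9')['frame'].astype(int)
d=(abs(a-b).max(2)>40).astype(np.uint8); n,l,st,c=cv2.connectedComponentsWithStats(cv2.morphologyEx(d,cv2.MORPH_OPEN,np.ones((3,3))))
print([(s[:5].tolist()) for s in st[1:] if s[4]>15])
x=np.hstack([cv2.resize(load(f)['frame'][185:245,210:345],None,fx=2.9,fy=2.9,interpolation=cv2.INTER_CUBIC) for f in('top0','t9')])
cv2.imwrite('pics/cmp.png',x[:,:,::-1])
E
```

```text
top0 [317.  207.9] pca 74.48914 rect 74.05460357666016
top0 [235.  210.5] pca 70.14362 rect 74.05460357666016
top0 [319.7 290.7] pca 86.935234 rect 87.27368927001953
top0 [236.7 293.1] pca 71.52228 rect 72.34988403320312
t9 [316.8 208.6] pca 75.9843 rect 77.47119140625
t9 [236.  211.2] pca 61.20406 rect 63.43495178222656
t9 [319.6 290.6] pca 67.68619 rect 65.224853515625
t9 [237.6 293. ] pca 72.074295 rect 73.0724868774414
[[315, 203, 6, 7, 36], [230, 206, 7, 6, 36], [326, 270, 270, 210, 18430], [319, 273, 6, 11, 51], [310, 275, 5, 10, 44], [317, 288, 7, 6, 38], [232, 291, 7, 6, 38], [325, 297, 5, 10, 44], [315, 300, 7, 9, 48], [410, 419, 10, 4, 33], [616, 467, 24, 13, 185]]
```

View pics/cmp.png

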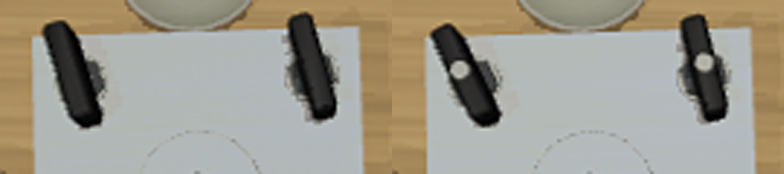

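Net bar turns from the camera agree with the felt stops to about 2°: a ≈171° (173° felt), c 161° (160°), b 180.5° (180.5°) and d 181.5° (181.5°). In the picture difference, only the bars and the arm's shadow changed. I hand the job in.

```bash
python3 -c "
from h import *
print(env.job_done(), status.observe()['time'])"
```

```text
the job is handed in; nothing more can be done
the job is handed in; nothing more can be done
```

All four nuts are tightened clockwise to their stops in cross order (a, c, then b, d), and the job is handed in, with the clock at about 43 s before hand-in.

| Nut | Finger turn when it came tight | Moment where I stopped | Bar turn after spring-back, from the moment felt | Bar turn seen in the top camera |
|---|---|---|---|---|
| a | 179° | 0.27 Nm | 173° | 171° |
| c | 166° | 0.28 Nm | 160° | 161° |
| b | 187° | 0.30 Nm | 180.5° | 180.5° |
| d | 187° | 0.26 Nm | 181.5° | 181.5° |

- **Moment:** turning took a steady 0.12–0.14 Nm. I went in small steps from about 133° on and stopped as the moment rose. Every reading stayed at or below 0.33 Nm, well under the 0.5 Nm limit.
- **Last checks:** the before and after top pictures show changes only at the nuts and in the arm's shadow, so the other things on the bench were not moved. The arm was released and withdrawn clear before hand-in.
- **Disagreements:** my first rough camera reading of bar a was about 5° off what I expected. A cleaner line fit brought it within 2°. The tool drifted to about 2.7° of tilt while working; this caused side moments of about 0.5–0.8 Nm at the wrist, but side forces only reached about 4 N.
- **Not checked:** I did not measure how far the cover plate came down.

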